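# Power the lantern board and hold the field probe over its power module

### The job

First push the blue door of the grey power box shut until it clicks home on its catch, which powers the open lantern board. Then lift the orange-handled field probe out of its dock, carry it over the things on the bench and finish holding it in the gripper, level and still, with its flat sensing face about 1 cm above the yellow module on the board, centred on it and with its long side along the module's long side. Never touch the lantern case or anything in it, leave the other things on the bench where they are, and do not put the probe down: the program ends while the gripper is still holding it there.

Things in the scene. Friction and masses are not known exactly. Their poses are not given: they have to be found in the camera images.
- powerbox: grey steel power box, 160 deep x 180 wide x 150 mm tall, fixed to the table, open front that its blue door closes. Origin: centre of its underside. Its own -x is the front (the side with the door), z up. A thin black carrying handle stands 27 mm above the middle of its roof.
- boxdoor (a joint): hinge of the blue door, rad: 0 = shut and seated on the catch, grows as it swings out towards the robot's side (starts at 0.6 to 1.0). It turns freely and stays about where it is left. A sprung ball catch resists over the last 4 degrees (3 to 5 N at the free edge), then pulls the door home and keeps it; short of that it pushes it back out. Press until it stops against the box.
- boxdoor_hinge (a point): point on the door's vertical hinge axis, 75 mm above the table, at the door's right edge seen from in front. Axes turn with the door: +y along it from hinge to free edge, -x out of its outer face, z up. Panel 12 mm thick (outer face at x = -12 mm, inner at 0), from y = 1 to 177 mm and 4 to 146 mm above the table. Push it high up, near the free edge, beside the black pull.
- boxdoor_edge (a point): point on the outer face of the blue door at its free edge, 110 mm above the table, axes as boxdoor_hinge. A black pull, 14 mm proud of the outer face, sits 7 to 19 mm from the free edge, 32 to 68 mm above the table; the face above it is free for pushing.
- lantern: open white plastic lantern case, 180 x 140 mm, walls 4 mm thick and 36 mm high, fixed to the table, with a green circuit board inside; the yellow module is in the middle. Origin: centre of its underside; x along the 180 mm side, z up. Tallest parts on the board reach 40 mm above the table; they leave 20 mm or more free all round the module.
- module_top (a point): centre of the top face of the yellow power module, 44 x 28 mm, 22 mm above the table (below the case's rim and the tallest parts). Axes as the lantern's: x along the 44 mm side, y along the 28 mm side, z up.
- probe: field probe, loose, 0.10 to 0.20 kg, standing upright in its dock: a flat white sensing head 44 (x) x 28 (y) x 12 (z) mm with a copper band, and on it an upright orange grip 34 (x) x 16 (y) mm that reaches from 12 to 68 mm above the head's underside; grip it across its 16 mm (y). Origin: centre of the flat underside (the sensing face), z up. Half a turn about z makes no difference.
- dock: black dock of the probe, 78 x 62 mm, 13 mm high, fixed to the table. The probe stands in its recess, whose floor is 6 mm above the table and whose rim is 7 mm deep with about 3 to 5 mm of play. Origin: centre of its underside, axes as the probe's at the start.
- multimeter: black multimeter lying flat, 130 (x) x 70 (y) x 36 mm high with its dial, bystander. Origin: centre of its underside.
- spool: grey metal solder spool standing upright, 44 mm across, 55 mm high, bystander. Origin: centre of its underside.
- tin: closed aluminium parts tin, 72 x 52 x 32 mm, bystander. Origin: centre of its underside. It and the probe's dock may have swapped places.
- screwdriver: screwdriver with a green handle lying flat, bystander, about 200 mm long. Origin at its middle, under it, x along it.

How it is judged:
On the way, in this order (a step that is already met when the one before it is completed fails the run):
1. the door is shut and seated on its catch (value of joint boxdoor below 0.02 rad), for 0.3 s.
2. with the door shut, the probe is lifted clear of its dock (value of joint boxdoor below 0.02 rad and height (world z) of probe above 0.045 m), for 0.1 s.
At the end, for the whole second after the job is handed in: The door is shut on its catch (within 0.02 rad); the gripper holds the probe, still and level (0.1 rad), its underside 4 to 16 mm above the yellow module's top, centred within 8 mm, long sides parallel within 0.18 rad, touching nothing of the lantern (value of joint boxdoor below 0.02 rad and z of probe in the frame of module_top between 0.004 and 0.016 m and horizontal distance between probe and module_top below 0.008 m and angle between the x axis of probe and the x axis of module_top, either way round below 0.18 rad and angle between probe's own z axis and vertical below 0.1 rad and linear speed of probe below 0.02 m/s and contact force between the fingers and probe above 2 N and contact force between probe and lantern below 0.05 N); the arm keeps its last pose, push and grip.
It fails at once if the lantern case or its board is touched (contact force between lantern and anything else above 1 N).
It fails at once if a bystander is pushed aside or tipped (by more than 25 mm or 0.5 rad) (distance of any of multimeter, spool, tin, screwdriver from where it was at the start of the episode above 0.025 m or angle between spool's own z axis and vertical above 0.5 rad).
It also fails if it takes over 58 s, if anything falls off the work surface, if the arm or the gripper's body presses on something with over 40 N, if the wrist force passes 120 N, or if a joint passes its speed limit or range.

### The arm

A 6-joint arm with a two-finger parallel gripper is mounted at the origin on the work surface. World frame = base frame: x ahead of the robot, y to its left, z up, the work surface at z = 0. Lengths are in m, angles in rad, forces in N, time in s.
With the tool pointing down it reaches from about 0.275 to 0.825 m from the base axis. Payload 5.2 kg.
Tool frame: the origin (TCP) lies midway between the tips of the shut fingers; the grasp point (between the pads) lies 19 mm behind it (ctrl.grip_point_offset is the distance from the TCP to the grasp point, in m); z points along the fingers, y is the line along which they close (so a half turn about z gives the same grasp; the last joint's range is limited). The gripper opens to 93 mm and grips with 3 to 60 N. Pads are 15 mm wide; open, the fingers measure 128 mm over their backs; the gripper's body (75 mm by 188 mm) begins 65 mm behind the grasp point.
Start: joints at [-0.203, 0.259, 1.535, -0, 1.348, -0.203], TCP at [0.55, 0, 0.219] pointing down, gripper open.
Joint ranges: [-3.14, 3.14], [-0.91, 2.08], [0.19, 2.58], [-1.22, 4.36], [0.22, 2.71], [-3.12, 3.12]. Speed limits (rad/s): [2.57, 2.57, 3.14, 3.14, 3.14, 3.14].

### API

Orientations are given as a rotation vector (axis times angle).
In Python, from station import ctrl, camera gives the robot as it stands. The module is installed in compiled form; this text tells all that it offers.
- The arm moves only by the tool play_rows, never from a script. Its argument "series" is text: rows parted by semicolons, each of 7 numbers parted by spaces: the closure, from -1 (fully open) to 1 (shut), then the shift along the world's x, y, z normalised to -1 to 1, where 1 is 30 cm, then the turn, a rotation vector about the world's x, y, z normalised to -1 to 1, where 1 is 360 degrees. A call has exactly 8 rows; each row is the pose to reach, as a shift and turn from the pose commanded when the call began, turning the shorter way round; what a row does not reach only later rows make up. A row lasts 1/12 s, in which the tool goes at most 41.7 mm and 7.16 degrees, less where a joint would pass 70% of its speed; a pose out of reach is approached as far as the arm can. A call with a number of a shift or a turn outside -1 to 1 is refused whole. A call with a gripper value outside its range is refused whole. The fingers move at their own pace and stop on an object; "force" is the grip in N (left out, the last holds). Time passes only in rows, so rows that repeat a pose let the fingers close, or fill a call up. It gives the time, the measured TCP pose, the force, the opening and the grip force at its end, in the units of the state.
- ctrl.state(): the state, without advancing time (a new reading comes with each control period).
- camera(name): name is "scene" or "side" or "wrist"; returns a dict with "img" (480x640x3 uint8, red, green, blue), "mtx" (3x3 intrinsics, pixels), "world_to_cam" (4x4, takes a point from world to camera coordinates). Camera axes: x right, y down, z forward; pixel columns grow to the right and rows downward; lengths in m; the calibration is good to about 2 mm. The wrist camera is an equidistant fisheye: a pixel r from the principal point sees the ray r / f radians off the axis. A picture is of the moment at which its call begins. There is no depth.
- ctrl.close_job(): hands the job in; it is judged then, once.
The state is a dict: "clock": time; "joint_pos": joint angles; "dq": joint speeds; "joint_torque": joint torques, N m; "tool_pos": TCP position; "orientation": TCP orientation; "ft_force": force on the tool from outside, world axes, zero at the start; "torque": the same for the moment, N m; "grip_width": opening from 0.0 (shut) to 1.0 (fully open); "gripper_force": force on a finger pad.
Only numpy, scipy, OpenCV 4.12 (cv2) and the standard library are available. Lean on these libraries where they do the work, as an engineer would, in place of code of your own. Each camera call takes 0.05 s, during which the arm holds its last target. There are 200 camera calls.

## Working session

There is one attempt and no reset: what is moved stays moved. The work goes in short steps, Python scripts to look and compute and a tool call to move; the robot and the scene stay as the last step left them, time stands still between calls to the robot, and variables do not carry over. Pictures are saved under pics/ and viewed, at most 10 in all, crops included, and the job is handed in when it is done.

Besides the shell and the picture viewer there is one more tool, called after "Emit:" by a JSON object that holds its "api" and its "payload". play_rows: Moves the arm, as the interface text tells. Scaled input: -1 to 1 covers 30 cm each way for a shift and 360 degrees each way for a turn. Its arguments: {"type":"object","properties":{"series":{"type":"string"},"force":{"type":"number"}},"required":["series"]}

```bash
mkdir -p pics
cat > h.py <<'E'
import numpy as np, cv2
from station import ctrl, camera
def shot(n,f=None):
    c=camera(n)
    if f: cv2.imwrite('pics/'+f,c['img'][:,:,::-1])
    return c
def ray(c,u,v,wrist=False):
    K=c['mtx'];x=(u-K[0,2])/K[0,0];y=(v-K[1,2])/K[1,1]
    if wrist:
        r=np.hypot(x,y);s=np.sin(r)/r if r>1e-9 else 1;d=np.array([x*s,y*s,np.cos(r)])
    else: d=np.array([x,y,1.])
    T=c['world_to_cam'];R=T[:3,:3];return -R.T@T[:3,3],R.T@d
def onz(c,u,v,z,wrist=False):
    o,d=ray(c,u,v,wrist);return o+d*(z-o[2])/d[2]
def proj(c,p):
    q=c['world_to_cam'][:3,:3]@np.array(p)+c['world_to_cam'][:3,3];u=c['mtx']@q;return u[:2]/u[2]
E
python3 - <<'E'
from h import *
np.set_printoptions(precision=3,suppress=True)
for n in ['scene','side','wrist']:
    c=shot(n,n+'0.png');o,d=ray(c,320,240,n=='wrist');print(n,o,d,c['mtx'][0,0])
print(ctrl.state())
E
```

```text
scene [ 1.025 -0.858  0.805] [-0.389  0.679 -0.624] 554.8464807569281
side [ 0.071 -0.738  0.709] [ 0.463  0.671 -0.58 ] 456.3361397903125
wrist [0.549 0.082 0.384] [-0.002 -0.281 -0.96 ] 371.64829954431775
{'clock': 0.15, 'joint_pos': array([-0.203,  0.259,  1.536,  0.   ,  1.348, -0.203]), 'dq': array([ 0.   , -0.002, -0.004,  0.001, -0.001,  0.001]), 'joint_torque': array([  0.002, -43.764, -28.423,   0.072,   0.038,  -0.   ]), 'tool_pos': array([0.55 , 0.   , 0.218]), 'orientation': array([-2.221, -2.221,  0.001]), 'ft_force': array([ 0.266, -0.247,  0.064]), 'torque': array([ 0.006,  0.04 , -0.023]), 'gripper_force': 0.0, 'grip_width': 1.0017422613248304}
```

View pics/scene0.png

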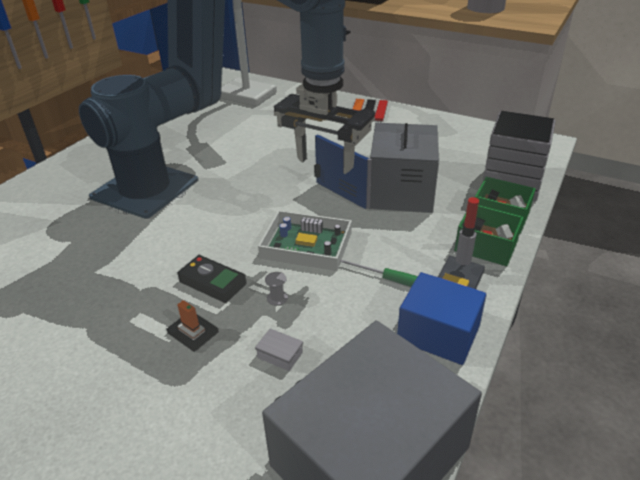

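View pics/side0.png

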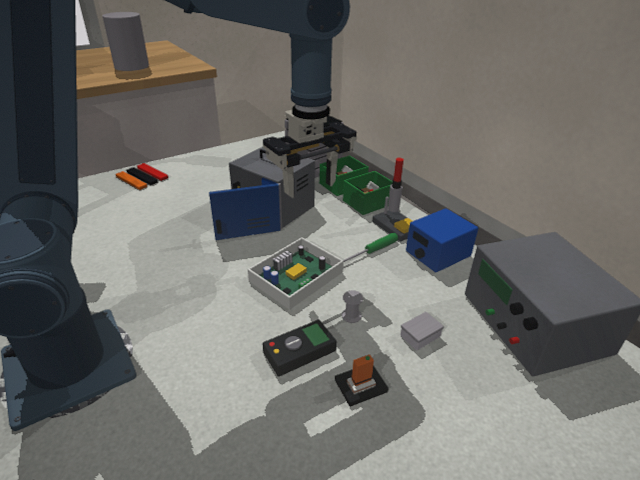

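View pics/wrist0.png

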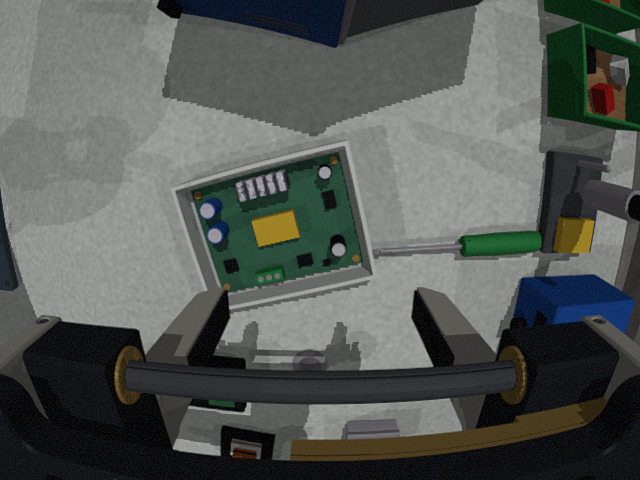

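Scene: door between (316,138) and (370,205), box at (405,165), lantern at (305,240) with module at (306,239), probe at (190,315) in its dock, and multimeter (212,278), spool (277,287), tin (279,347), screwdriver (380,272). Side: door (210–281,183–238), probe (362,372). Wrist: module at (276,228). Now measuring.

```bash
cat >> h.py <<'E'
def blob(img,lo,hi,roi=None):
    m=cv2.inRange(cv2.cvtColor(img,cv2.COLOR_RGB2HSV),np.array(lo),np.array(hi))
    if roi:
        k=np.zeros_like(m);k[roi[1]:roi[3],roi[0]:roi[2]]=255;m&=k
    c,_=cv2.findContours(m,cv2.RETR_EXTERNAL,cv2.CHAIN_APPROX_NONE)
    return max(c,key=cv2.contourArea) if c else None
def rect(c,cnt,z,w=False):
    p=np.array([onz(c,u,v,z,w)[:2] for u,v in cnt[:,0]],np.float32)
    r=cv2.minAreaRect(p*1000);return r
E
python3 - <<'E'
from h import *
np.set_printoptions(precision=3,suppress=True)
im=lambda n:shot(n)
W=im('wrist');S=im('scene');D=im('side')
Y=([20,120,110],[35,255,255])
for n,c,roi in(('w',W,(240,190,320,260)),('s',S,(290,225,325,250)),('d',D,(280,255,312,285))):
    b=blob(c['img'],*Y,roi); print('mod',n,rect(c,b,.022,n=='w'))
# lantern white rim from wrist (hand corners)
print('rim',[onz(W,u,v,.036,True)[:2] for u,v in((174,189),(347,142),(373,274),(222,311))])
for n,c,roi in(('s',S,(310,130,372,210)),('d',D,(205,175,285,242))):
    b=blob(c['img'],[105,90,30],[125,255,255],roi)
    q=cv2.approxPolyDP(b,5,True)[:,0]; print('door',n,[(tuple(map(int,p)),onz(c,*p,.146)[:2],onz(c,*p,.004)[:2]) for p in q])
for n,c,roi in(('s',S,(170,295,210,340)),('d',D,(345,350,380,390))):
    b=blob(c['img'],[5,120,60],[15,255,255],roi); 
    r=cv2.minAreaRect(b);M=b[:,0].mean(0);q=cv2.approxPolyDP(b,2,True)[:,0]
    print('grip',n,r,[(tuple(map(int,p)),onz(c,*p,.074)[:2],onz(c,*p,.018)[:2]) for p in q])
print('dock scene',[onz(S,u,v,.013)[:2] for u,v in((167,328),(196,347),(217,325))],'side',[onz(D,u,v,.013)[:2] for u,v in((335,383),(349,402),(387,383))])
for n,p in dict(spool=(277,273,.055),mm=(212,270,.036),tin=(279,342,.032)).items(): print(n,onz(S,*p))
E
```

```text
mod w ((502.029541015625, -11.77934455871582), (44.05773162841797, 28.628198623657227), 13.879302978515625)
mod s ((505.34326171875, -12.51153564453125), (46.1650505065918, 32.3303337097168), 14.125972747802734)
mod d ((501.92791748046875, -12.875249862670898), (50.61391830444336, 30.38492202758789), 13.323105812072754)
rim [array([0.403, 0.033]), array([0.573, 0.075]), array([ 0.602, -0.056]), array([ 0.442, -0.099])]
door s [((317, 135), array([0.405, 0.228]), array([0.271, 0.462])), ((316, 143), array([0.423, 0.191]), array([0.293, 0.417])), ((319, 138), array([0.417, 0.217]), array([0.286, 0.448])), ((330, 144), array([0.456, 0.202]), array([0.333, 0.43 ])), ((326, 155), array([0.473, 0.15 ]), array([0.353, 0.367])), ((321, 152), array([0.455, 0.157]), array([0.332, 0.376])), ((327, 159), array([0.483, 0.134]), array([0.367, 0.348])), ((317, 160), array([0.465, 0.12 ]), array([0.344, 0.331])), ((330, 160), array([0.492, 0.133]), array([0.377, 0.347])), ((323, 167), array([0.492, 0.098]), array([0.377, 0.304])), ((326, 186), array([0.536, 0.031]), array([0.431, 0.223])), ((364, 20
[... 1708 characters left out ...]
])), ((366, 360), array([ 0.445, -0.347]), array([ 0.478, -0.312])), ((365, 356), array([ 0.449, -0.339]), array([ 0.482, -0.304])), ((354, 360), array([ 0.427, -0.336]), array([ 0.459, -0.3  ])), ((352, 380), array([ 0.399, -0.367]), array([ 0.428, -0.335])), ((355, 385), array([ 0.397, -0.378]), array([ 0.426, -0.346])), ((371, 377), array([ 0.429, -0.38 ]), array([ 0.461, -0.348])), ((373, 360), array([ 0.455, -0.354]), array([ 0.489, -0.32 ]))]
dock scene [array([ 0.4  , -0.364]), array([ 0.479, -0.376]), array([ 0.48 , -0.314])] side [array([ 0.4 , -0.32]), array([ 0.398, -0.366]), array([ 0.48 , -0.371])]
spool [ 0.532 -0.174  0.055]
mm [ 0.393 -0.21   0.036]
tin [ 0.619 -0.309  0.032]
```

Run:
```python
from h import *
np.set_printoptions(precision=3,suppress=True)
S=shot('scene');D=shot('side')
print([onz(S,*p,.15)[:2] for p in((372,126),(438,125),(438,157),(370,154))])
print([onz(D,*p,.15)[:2] for p in((230,155),(287,192),(315,175))])
cv2.imwrite('pics/box.png',np.hstack([cv2.resize(S['img'][110:220,310:450],None,fx=3,fy=3),cv2.resize(D['img'][130:240,200:325],None,fx=3,fy=3)])[:,:,::-1])
```

```text
[array([0.512, 0.327]), array([0.661, 0.406]), array([0.714, 0.251]), array([0.567, 0.194])]
[array([0.533, 0.394]), array([0.562, 0.123]), array([0.671, 0.163])]
```

View pics/box.png

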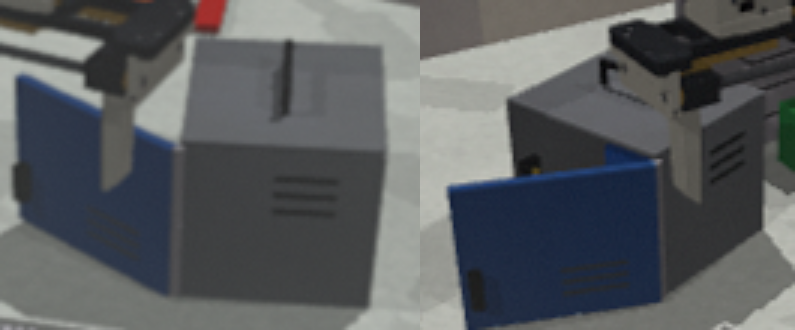

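Box crop: roof corners show the box at yaw about 20° and the door open about 0.94 rad; the hinge is near (0.569, 0.194). Moving beside the door.

Emit:
{"api": "play_rows", "payload": {"series": "1 -0.46 0.647 0 0 0 -0.046;1 -0.46 0.647 0 0 0 -0.046;1 -0.46 0.647 0 0 0 -0.046;1 -0.46 0.647 0 0 0 -0.046;1 -0.46 0.647 0 0 0 -0.046;1 -0.46 0.647 0 0 0 -0.046;1 -0.46 0.647 -0.2 0 0 -0.046;1 -0.46 0.647 -0.38 0 0 -0.046", "force": 20}}

```text
clock: 1.07
tool_pos: [0.4133, 0.1964, 0.1371]
orientation: [2.512, 1.881, 0.012]
ft_force: [0.7, -0.4, -0.8]
grip_width: 0.476
gripper_force: 0.0
```

Run:
```python
from h import *
np.set_printoptions(precision=3,suppress=True)
S=shot('scene','s2.png');print(ctrl.state()['tool_pos'])
print([onz(S,*p,.15)[:2] for p in((370.7,157.3),(437.7,160.7),(437,125.3),(375.7,122.7))])
H=np.array([.569,.194]);p0=np.array([.412,.194])
for a in (163.5,158,152,146,140,134,128,122,117,113,109.5,107):
    t=np.radians(a);y=np.array([np.cos(t),np.sin(t)]);x=np.array([y[1],-y[0]])
    p=H+.15*y-.0195*x;print(a,p,(p-p0)/.3,(a-163.5)/360)
```

```text
[0.407 0.194 0.128]
[array([0.575, 0.18 ]), array([0.719, 0.234]), array([0.659, 0.403]), array([0.513, 0.348])]
163.5 [0.42  0.218] [0.025 0.08 ] 0.0
158 [0.423 0.232] [0.035 0.127] -0.015277777777777777
152 [0.427 0.247] [0.051 0.177] -0.03194444444444444
146 [0.434 0.262] [0.072 0.226] -0.04861111111111111
140 [0.442 0.275] [0.099 0.272] -0.06527777777777778
134 [0.451 0.288] [0.129 0.315] -0.08194444444444444
128 [0.461 0.3  ] [0.164 0.354] -0.09861111111111111
122 [0.473 0.311] [0.203 0.39 ] -0.11527777777777778
117 [0.484 0.319] [0.238 0.416] -0.12916666666666668
113 [0.492 0.324] [0.268 0.435] -0.14027777777777778
109.5 [0.501 0.329] [0.295 0.45 ] -0.15
107 [0.506 0.332] [0.315 0.459] -0.15694444444444444
```

View pics/s2.png

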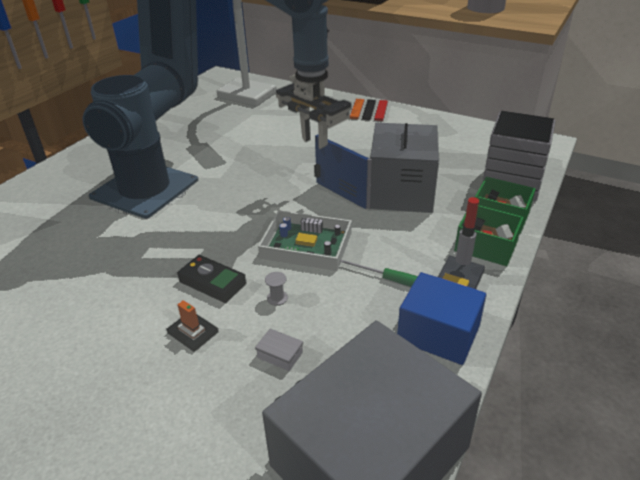

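The gripper is just outside the door's free end and its fingers are still closing. The door and the other things haven't moved. Letting the fingers shut.

Emit:
{"api": "play_rows", "payload": {"series": "1 0 0 0 0 0 0;1 0 0 0 0 0 0;1 0 0 0 0 0 0;1 0 0 0 0 0 0;1 0 0 0 0 0 0;1 0 0 0 0 0 0;1 0 0 0 0 0 0;1 0 0 0 0 0 0"}}

```text
clock: 1.78
tool_pos: [0.4123, 0.1941, 0.1357]
orientation: [2.518, 1.878, 0.001]
ft_force: [0.4, 0.7, -0.2]
grip_width: 0.002
gripper_force: 0.0
```

Emit:
{"api": "play_rows", "payload": {"series": "1 0 0 -0.1 0 0 0;1 0.025 0.08 -0.1 0 0 0;1 0.035 0.127 -0.1 0 0 -0.015;1 0.051 0.177 -0.1 0 0 -0.032;1 0.072 0.226 -0.1 0 0 -0.049;1 0.099 0.272 -0.1 0 0 -0.065;1 0.129 0.315 -0.1 0 0 -0.082;1 0.164 0.354 -0.1 0 0 -0.099"}}

```text
clock: 2.45
tool_pos: [0.4611, 0.3011, 0.1052]
orientation: [2.975, 1.011, -0.001]
ft_force: [-0.5, -0.3, -0.8]
grip_width: 0.006
gripper_force: 0.2
```

Emit:
{"api": "play_rows", "payload": {"series": "1 0.02 0.018 0 0 0 -0.009;1 0.039 0.036 0 0 0 -0.017;1 0.056 0.05 0 0 0 -0.023;1 0.074 0.062 0 0 0 -0.03;1 0.09 0.072 0 0 0 -0.036;1 0.104 0.081 0 0 0 -0.041;1 0.118 0.088 0 0 0 -0.046;1 0.131 0.095 0 0 0 -0.05"}}

```text
clock: 3.12
tool_pos: [0.494, 0.326, 0.1048]
orientation: [3.091, 0.538, -0.024]
ft_force: [-29.4, -15.6, 23.9]
grip_width: 0.006
gripper_force: 16.6
```

Run:
```python
from h import *
S=shot('scene');print(ctrl.state()['tool_pos'],ctrl.state()['ft_force'])
D=shot('side')
cv2.imwrite('pics/b2.png',np.hstack([cv2.resize(S['img'][90:220,300:450],None,fx=2.6,fy=2.6),cv2.resize(D['img'][110:240,180:330],None,fx=2.6,fy=2.6)])[:,:,::-1])
```

```text
[0.49374738 0.32594685 0.10479995] [-19.44713006  -9.72410288  15.19875908]
```

View pics/b2.png

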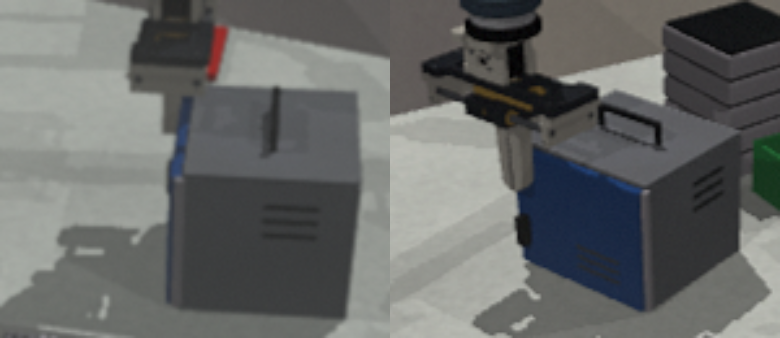

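Door looks flush in both views and is pressed at about 33 N, well above the catch. Retreating outward, then up.

Emit:
{"api": "play_rows", "payload": {"series": "1 -0.06 -0.02 0 0 0 0;1 -0.12 -0.042 0 0 0 0;1 -0.19 -0.067 0 0 0 0;1 -0.19 -0.067 0 0 0 0;1 -0.19 -0.067 0.12 0 0 0;1 -0.19 -0.067 0.24 0 0 0;1 -0.19 -0.067 0.36 0 0 0;1 -0.19 -0.067 0.48 0 0 0"}}

```text
clock: 3.88
tool_pos: [0.4436, 0.3087, 0.2511]
orientation: [-3.095, -0.54, -0.0]
ft_force: [0.3, 0.6, 0.3]
grip_width: 0.004
gripper_force: 0.0
```

Run:
```python
from h import *
S=shot('scene');D=shot('side');s=ctrl.state();print(s['tool_pos'],s['orientation'],s['ft_force'],s['joint_pos'])
b=blob(D['img'],[105,90,30],[125,255,255],(200,150,300,250))
q=cv2.approxPolyDP(b,3,True)[:,0];np.set_printoptions(precision=3,suppress=True)
print([(tuple(map(int,p)),onz(D,*p,.146)[:2],onz(D,*p,.004)[:2]) for p in q])
```

```text
[0.44709045 0.31028333 0.25628191] [-3.09184501 -0.53974916 -0.0196364 ] [-0.04828046 -0.06750423 -0.06402186] [4.01651841e-01 2.17213049e-01 1.49695159e+00 1.29120583e-05
 1.41457751e+00 1.62678579e+00]
[((228, 165), array([0.504, 0.345]), array([0.614, 0.619])), ((230, 191), array([0.448, 0.208]), array([0.543, 0.447])), ((234, 193), array([0.452, 0.194]), array([0.548, 0.429])), ((232, 209), array([0.416, 0.127]), array([0.503, 0.346])), ((277, 228), array([0.466, 0.002]), array([0.565, 0.188])), ((276, 182), array([0.568, 0.189]), array([0.694, 0.423]))]
```

Emit:
{"api": "play_rows", "payload": {"series": "0 0 -0.13 0 0 0 -0.02;0 0 -0.26 0 0 0 -0.04;0 0 -0.39 0 0 0 -0.06;0 0 -0.52 0 0 0 -0.06;0 0 -0.65 0 0 0 -0.06;0 0 -0.78 0 0 0 -0.06;0 0 -0.9 0 0 0 -0.06;0 0 -0.98 0 0 0 -0.06"}}

```text
clock: 4.65
tool_pos: [0.4434, 0.0117, 0.249]
orientation: [3.14, -0.052, -0.0]
ft_force: [0.1, 0.8, -0.1]
grip_width: 0.488
gripper_force: 0.0
```

Emit:
{"api": "play_rows", "payload": {"series": "0 0 -0.13 0 0 0 0;0 0 -0.26 0 0 0 0;0 0 -0.39 0 0 0 0;0 0 -0.52 0 0 0 0;0 0 -0.65 0 0 0 0;0 0 -0.78 0 0 0 0;0 0 -0.9 0 0 0 0;0 0 -1.0 0 0 0 0"}}

```text
clock: 5.32
tool_pos: [0.4431, -0.2883, 0.2486]
orientation: [3.141, -0.052, -0.001]
ft_force: [0.8, -0.1, 0.6]
grip_width: 0.499
gripper_force: 0.0
```

Emit:
{"api": "play_rows", "payload": {"series": "0 0 -0.08 0 0 0 0;0 0 -0.12 0 0 0 0;0 0 -0.12 0 0 0 0;0 0 -0.12 0 0 0 0;0 0 -0.12 0 0 0 0;0 0 -0.12 0 0 0 0;0 0 -0.12 0 0 0 0;0 0 -0.12 0 0 0 0"}}

```text
clock: 5.98
tool_pos: [0.4438, -0.3202, 0.2497]
orientation: [3.141, -0.047, 0.001]
ft_force: [0.9, -0.1, -0.2]
grip_width: 0.498
gripper_force: 0.0
```

Run:
```python
from h import *
S=shot('scene');W=shot('wrist');s=ctrl.state();print(s['tool_pos'],s['orientation'],s['ft_force'],s['grip_width'])
I=W['img'].copy();I[:170,:220]=cv2.resize(S['img'][100:210,330:445],(220,170),interpolation=cv2.INTER_CUBIC)
cv2.imwrite('pics/w3.png',I[:,:,::-1])
np.savez('w3.npz',**W)
```

```text
[ 0.44367769 -0.32062038  0.24961269] [ 3.14092537e+00 -4.78740514e-02  4.58879227e-04] [ 0.03980644 -0.52058514  0.41679421] 0.4986392903123261
```

View pics/w3.png

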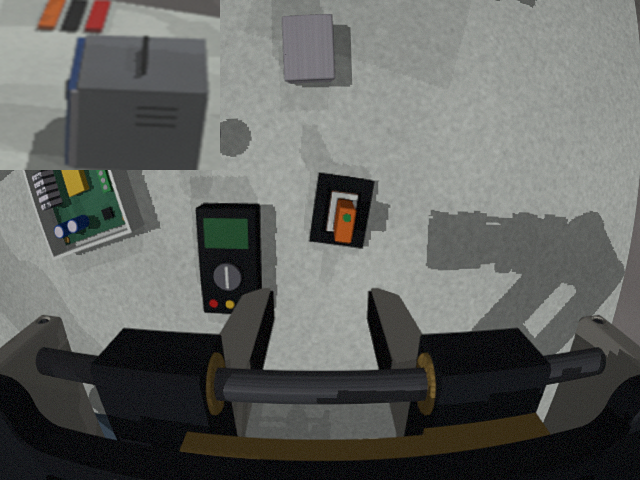

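Inset: the door is flush along the box. Wrist: the dock spans (310–374, 173–248), and the orange grip's top is at about (345,218).

Run:
```python
from h import *
np.set_printoptions(precision=3,suppress=True)
W=dict(np.load('w3.npz'))
im=W['img'];c=W
d=[onz(W,*p,.013,True)[:2] for p in((319,173),(374,180),(362,248),(310,241))];print('dock',np.array(d),np.mean(d,0),[np.degrees(np.arctan2(*(d[i]-d[j])[::-1])) for i,j in((0,3),(1,2))])
b=blob(im,[3,120,50],[18,255,255],(320,180,380,260))
m=cv2.inRange(cv2.cvtColor(im,cv2.COLOR_RGB2HSV),np.array([3,120,50]),np.array([18,255,255]))
print(cv2.minAreaRect(b)); print(rect(W,b,.074,True))
h=cv2.cvtColor(im,cv2.COLOR_RGB2HSV)
cv2.imwrite('pics/g.png',cv2.resize(im[165:255,300:385],None,fx=6,fy=6,interpolation=cv2.INTER_NEAREST)[:,:,::-1])
```

```text
dock [[ 0.483 -0.321]
 [ 0.474 -0.381]
 [ 0.396 -0.367]
 [ 0.406 -0.308]] [ 0.44  -0.344] [np.float64(-9.31605034760554), np.float64(-9.871274818514635)]
((344.260009765625, 221.1799774169922), (20.36467742919922, 42.709251403808594), 8.130102157592773)
((442.4615478515625, -343.4048156738281), (19.231693267822266, 41.53281784057617), 80.70142364501953)
```

View pics/g.png

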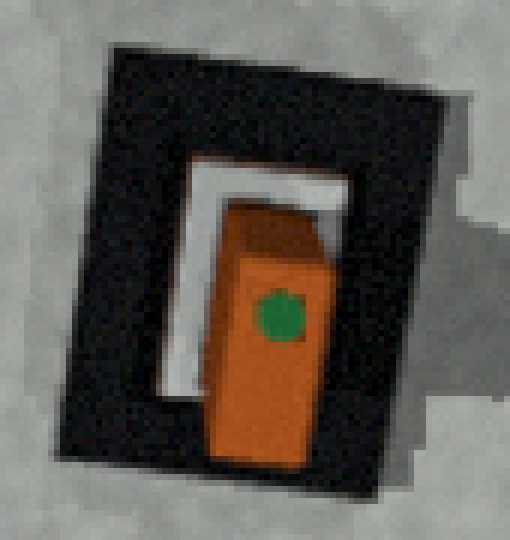

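Crop: the grip's top face is centred near pixel (345,225) and the dock yaw is about −9.5°. The probe is at about (0.439, −0.345). Descending.

Emit:
{"api": "play_rows", "payload": {"series": "0 -0.015 -0.081 0 0 0 -0.0215;0 -0.015 -0.081 0 0 0 -0.0215;0 -0.015 -0.081 -0.13 0 0 -0.0215;0 -0.015 -0.081 -0.26 0 0 -0.0215;0 -0.015 -0.081 -0.39 0 0 -0.0215;0 -0.015 -0.081 -0.52 0 0 -0.0215;0 -0.015 -0.081 -0.64 0 0 -0.0215;0 -0.015 -0.081 -0.719 0 0 -0.0215"}}

```text
clock: 6.75
tool_pos: [0.4377, -0.3437, 0.0302]
orientation: [-3.128, 0.26, 0.005]
ft_force: [-0.5, 0.7, 0.0]
grip_width: 0.501
gripper_force: 0.0
```

Emit:
{"api": "play_rows", "payload": {"series": "0 0 0 0 0 0 0;0 0 0 0 0 0 0;1 0 0 0 0 0 0;1 0 0 0 0 0 0;1 0 0 0 0 0 0;1 0 0 0 0 0 0;1 0 0 0 0 0 0;1 0 0 0 0 0 0", "force": 25}}

```text
clock: 7.42
tool_pos: [0.4394, -0.3459, 0.0346]
orientation: [3.13, -0.261, 0.002]
ft_force: [-0.2, 1.2, 3.9]
grip_width: 0.173
gripper_force: 25.0
```

Emit:
{"api": "play_rows", "payload": {"series": "1 0 0 0.06 0 0 0;1 0 0 0.14 0 0 0;1 0 0 0.24 0 0 0;1 0 0 0.36 0 0 0;1 0 0 0.45 0 0 0;1 0.04 0.1 0.5 0 0 0.01;1 0.04 0.1 0.5 0 0 0.01;1 0.04 0.1 0.5 0 0 0.01"}}

```text
clock: 8.08
tool_pos: [0.4516, -0.3149, 0.1847]
orientation: [3.136, -0.16, 0.002]
ft_force: [0.3, -0.5, -1.8]
grip_width: 0.173
gripper_force: 25.0
```

Emit:
{"api": "play_rows", "payload": {"series": "1 0.02 0.1 0 0 0 0.01;1 0.04 0.22 0 0 0 0.02;1 0.07 0.34 0 0 0 0.03;1 0.1 0.46 0 0 0 0.04;1 0.12 0.58 0 0 0 0.05;1 0.14 0.7 0 0 0 0.055;1 0.16 0.82 0 0 0 0.055;1 0.17 0.92 0 0 0 0.055"}}

```text
clock: 8.75
tool_pos: [0.5014, -0.0377, 0.1822]
orientation: [-3.118, -0.378, 0.003]
ft_force: [-0.2, -0.0, -1.7]
grip_width: 0.17
gripper_force: 25.0
```

Emit:
{"api": "play_rows", "payload": {"series": "1 0 0.05 0 0 0 0;1 0 0.093 0 0 0 0;1 0 0.093 0 0 0 0;1 0 0.093 0 0 0 0;1 0 0.093 0 0 0 0;1 0 0.093 0 0 0 0;1 0 0.093 0 0 0 0;1 0 0.093 0 0 0 0"}}

```text
clock: 9.42
tool_pos: [0.502, -0.0126, 0.1835]
orientation: [3.119, 0.377, -0.0]
ft_force: [0.3, 0.0, -1.4]
grip_width: 0.172
gripper_force: 25.0
```

Run:
```python
from h import *
W=shot('wrist','w4.png');s=ctrl.state();print(s['tool_pos'],s['orientation'],s['ft_force'],s['grip_width'])
S=shot('scene','s4.png');D=shot('side','d4.png')
np.savez('w4.npz',**W);np.savez('s4.npz',**S);np.savez('d4.npz',**D)
for n,c in(('w',W),('s',S),('d',D)):
    u,v=proj(c,[.502,-.012,.022]) if n!='w' else (320,240)
    b=blob(c['img'],[20,120,110],[35,255,255],(int(u)-40,int(v)-40,int(u)+40,int(v)+40) if n!='w' else None)
    if b is not None: print(n,cv2.boundingRect(b),rect(c,b,.022,n=='w'))
```

```text
[ 0.5020147  -0.01242861  0.18356167] [ 3.11883184e+00  3.77121219e-01 -1.70088151e-04] [ 0.07372151  0.12632772 -1.44826521] 0.17220755928524445
w (305, 200, 31, 47) ((502.71710205078125, -12.20821762084961), (43.04731369018555, 27.685882568359375), 13.75882625579834)
s (296, 233, 21, 11) ((505.2824401855469, -12.272224426269531), (46.16604232788086, 31.834962844848633), 14.121356010437012)
d (286, 263, 20, 15) ((501.92791748046875, -12.875249862670898), (50.61391830444336, 30.38492202758789), 13.323105812072754)
```

View pics/w4.png

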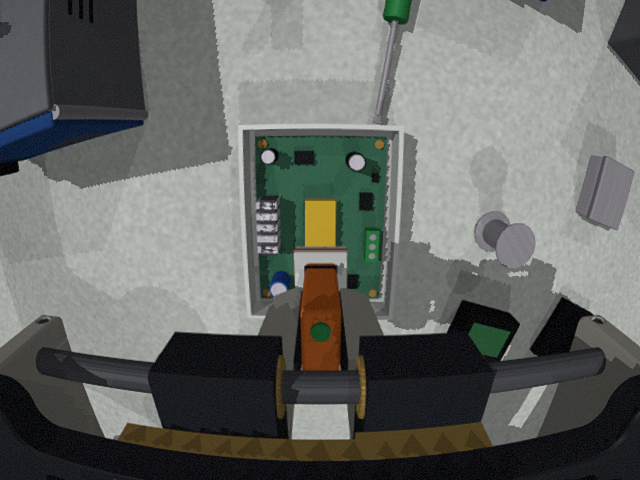

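Wrist: module at (305–336, 200–247); the head's far edge is at about (295–347, 249) and the probe looks aligned. Checking the probe's offset in hand.

Run:
```python
from h import *
np.set_printoptions(precision=4,suppress=True)
W=dict(np.load('w4.npz'));im=W['img']
a=np.radians(13.8);x=np.array([np.cos(a),np.sin(a)]);y=np.array([-x[1],x[0]])
g=cv2.cvtColor(im,cv2.COLOR_RGB2GRAY).astype(int)
print('col320',[(v,*im[v,320]) for v in range(244,268,2)])
print('row255',[(u,g[255,u]) for u in list(range(288,300))+list(range(342,352))])
for p in((295,249.5),(346,249.5),(320.5,249.5),(294,257),(347,257)):
    q=onz(W,*p,.167,True)[:2]-[.502,-.0124];print(p,q@x,q@y)
b=blob(im,[3,120,50],[18,255,255],(280,255,360,375));r=[onz(W,u,v,.223,True)[:2]-[.502,-.0124] for u,v in b[:,0]]
r=np.array(r);print('grip y',(r@y).min(),(r@y).max(),'x',(r@x).max())
```

```text
col320 [(244, np.uint8(186), np.uint8(152), np.uint8(43)), (246, np.uint8(150), np.uint8(133), np.uint8(84)), (248, np.uint8(89), np.uint8(70), np.uint8(66)), (250, np.uint8(113), np.uint8(87), np.uint8(74)), (252, np.uint8(145), np.uint8(146), np.uint8(143)), (254, np.uint8(169), np.uint8(174), np.uint8(170)), (256, np.uint8(170), np.uint8(175), np.uint8(169)), (258, np.uint8(169), np.uint8(171), np.uint8(170)), (260, np.uint8(167), np.uint8(170), np.uint8(170)), (262, np.uint8(165), np.uint8(160), np.uint8(154)), (264, np.uint8(100), np.uint8(49), np.uint8(29)), (266, np.uint8(13), np.uint8(11), np.uint8(9))]
row255 [(288, np.int64(78)), (289, np.int64(77)), (290, np.int64(80)), (291, np.int64(81)), (292, np.int64(73)), (293, np.int64(102)), (294, np.int64(173)), (295, np.int64(172)), (296, np.int64(173)), (297, np.int64(170)), (298, np.int64(171)), (299, np.int64(173)), (342, np.int64(167)), (343, np.int64(173)), (344, np.int64(173)), (345, np.int64(172)), (346, np.int64(149)), (347, np.int64(101)), (348, np.int64(75)), (349, np.int64(75)), (350, np.int64(75)), (351, np.int64(79))]
(295, 249.5) 0.02228616716874924 0.012957028482968733
(346, 249.5) 0.022268067771403274 -0.0134092903545411
(320.5, 249.5) 0.02228093487526541 -0.0002247194125156089
(294, 257) 0.018187412942222515 0.013566545236818717
(347, 257) 0.018167651918281326 -0.014017383677471762
grip y -0.007979541324169453 0.007928376156403141 x 0.03315080097528242
```

Emit:
{"api": "play_rows", "payload": {"series": "1 0.004 0 -0.08 0 0 0;1 0.004 0 -0.16 0 0 0;1 0.004 0 -0.23 0 0 0;1 0.004 0 -0.29 0 0 0;1 0.004 0 -0.34 0 0 0;1 0.004 0 -0.37 0 0 0;1 0.004 0 -0.395 0 0 0;1 0.004 0 -0.41 0 0 0"}}

```text
clock: 10.23
tool_pos: [0.5032, -0.0118, 0.0601]
orientation: [-3.119, -0.379, 0.0]
ft_force: [0.3, 0.1, -1.5]
grip_width: 0.172
gripper_force: 25.0
```

Emit:
{"api": "play_rows", "payload": {"series": "1 0 0 0 0 0 0;1 0 0 0 0 0 0;1 0 0 0 0 0 0;1 0 0 0 0 0 0;1 0 0 0 0 0 0;1 0 0 0 0 0 0;1 0 0 0 0 0 0;1 0 0 0 0 0 0"}}

```text
clock: 10.9
tool_pos: [0.5032, -0.0117, 0.0608]
orientation: [3.119, 0.379, 0.0]
ft_force: [0.6, 0.7, -1.2]
grip_width: 0.167
gripper_force: 25.0
```

Run:
```python
from h import *
np.set_printoptions(precision=4,suppress=True)
S=shot('scene');D=shot('side');print(ctrl.state())
f=lambda c,p:(lambda u,v:cv2.resize(c['img'][v-50:v+50,u-60:u+60],None,fx=3.3,fy=3.3,interpolation=cv2.INTER_CUBIC))(*map(int,proj(c,p)))
cv2.imwrite('pics/f5.png',np.hstack([f(S,[.502,-.012,.04]),f(D,[.502,-.012,.04])])[:,:,::-1])
a=np.radians(13.8)
for n,c in(('S',S),('D',D)): print(n,[(proj(c,[.5025+sx*.022*np.cos(a)-sy*.014*np.sin(a),-.012+sx*.022*np.sin(a)+sy*.014*np.cos(a),.044])-np.array(list(map(int,proj(c,[.502,-.012,.04]))))+[60,50])*3.3 for sx,sy in((-1,-1),(1,-1),(-1,1),(1,1))])
```

```text
{'clock': 11.0, 'joint_pos': array([-0.2451,  0.3438,  1.8497,  0.    ,  0.948 ,  1.0837]), 'dq': array([ 0.0009, -0.0005, -0.0002,  0.0002, -0.0017, -0.0022]), 'joint_torque': array([  0.0032, -42.8166, -22.4353,   0.0407,  -0.0627,  -0.    ]), 'tool_pos': array([ 0.5032, -0.0117,  0.0607]), 'orientation': array([3.1186, 0.3791, 0.0001]), 'ft_force': array([-0.5523, -0.5028, -0.7043]), 'torque': array([ 0.07  ,  0.114 , -0.0081]), 'gripper_force': 24.999737441539764, 'grip_width': 0.173272949671218}
S [array([163.6344, 168.4881]), array([226.0066, 177.4302]), array([175.489 , 144.3175]), array([236.8692, 152.9295])]
D [array([193.3433, 185.0832]), array([237.0861, 157.0219]), array([165.4378, 167.73  ]), array([209.2427, 140.495 ])]
```

View pics/f5.png

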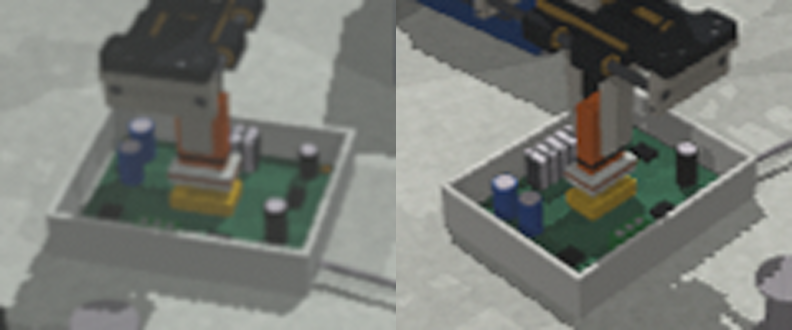

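Both views show the head level over the module with a visible gap, and its corners sit where predicted. Handing in.

```bash
python3 -c "
from station import ctrl
print(ctrl.close_job())"
```

```text
the job is handed in; nothing more can be done
None
```

The job is handed in at about 11 s: by my last measurements the door is flush on its catch and the probe is held still and level, about 1 cm above the yellow module, centred and aligned; the hand-in returned no verdict.

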